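Put away the weighing bench's small things, each kind in its tray

ROBOT

A 6-joint arm with a two-finger parallel gripper is mounted at the origin on the work surface; the furniture and walls round the work are solid. World frame = base frame: x ahead of the robot, y to its left, z up, the work surface at z = 0. Lengths are in mm, angles in rad, forces in N, time in s.
With the tool pointing down it reaches from about 425 to 925 mm from the base axis. Payload 12.5 kg.
Tool frame: the origin (TCP) lies midway between the tips of the shut fingers; the grasp point (between the pads) lies 19 mm behind it; z points along the fingers, y is the direction in which the jaws open and shut (so a half turn about z gives the same grasp; the last joint's range is limited). The gripper opens to 85 mm and grips with 20 to 120 N. Pads are 22 mm wide; open, the fingers measure 114 mm over their backs; the gripper's body (76 mm by 85 mm) begins 54 mm behind the grasp point. The pads swing forward as they close: fully open they stand 13 mm farther back than shut.
Start: joints at [1.131, 0.491, 1.559, -0, 1.092, -0.106], TCP at [204.756, 590.527, 207.527] pointing down, gripper open.
Joint ranges: [-3.1, 3.1], [-0.84, 2.19], [0.05, 2.79], [-1.13, 4.28], [0.06, 2.93], [-2.69, 2.69]. Speed limits (rad/s): [2.22, 2.22, 2.79, 3.14, 3.14, 3.14].

INTERFACE

Orientations are given as a unit quaternion [x, y, z, w].
In Python, from rig import robot gives the robot as it stands. The module is installed in compiled form; this text tells all that it offers.
- The arm moves only by the tool apply_moves, never from a script. Its argument "motion" is one flat list of numbers, 7 for each row, row after row: the shift along the world's x, y, z as a fraction of full scale, then the turn, a rotation vector about the world's x, y, z as a fraction of full scale, then the gripper command: -1 is fully open, 1 is shut, values between are in proportion. In form: [dx, dy, dz, rx, ry, rz, fingers, dx, dy, dz, rx, ry, rz, fingers, ...]. A call has 1 to 5 rows; each row shifts and turns the pose as measured when the row begins; what a row does not reach is not made up. Full scale, the value 1, is 0.06 m for a shift and 0.1 rad for a turn. A row lasts 1/8 s, in which the tool goes at most 62.5 mm and 10.7 degrees, less where a joint would pass 70% of its speed; a pose out of reach is approached as far as the arm can. A call with a number of a shift or a turn outside -1 to 1 is refused whole. A call with a gripper value outside its range is refused whole. The fingers move at their own pace and stop on an object; "squeeze" is the grip in N (left out, the last holds). Time passes only in rows, so rows that do not move let the fingers close. It gives the time, the measured TCP pose, the force and the opening at its end, in the units of the state.
- robot.read_state(): the state, without advancing time (a new reading comes with each control period).
- robot.get_image(name): name is "side" or "top" or "wrist"; returns a dict with "image" (384x512x3 uint8, red, green, blue), "range_z" (384x512 float32, mm along the optical axis (not along the pixel's ray), 0 where there is no reading), "fov_y" (degrees; the focal length in pixels is half the picture's height over the tangent of half this angle, whatever the lens; pixels are square), "cx", "cy" (the principal point, pixels), "k1" (the pictures are not rectified: a ray, as slopes to the right and down, at radius r is drawn at 1 + k1 r^2 times it, then the intrinsics apply), "extrinsics" (4x4, takes a point from world to camera coordinates). Camera axes: x right, y down, z forward; pixel columns grow to the right and rows downward; lengths in mm; the calibration is good to about 2 mm. A picture is of the moment at which its call begins.
- robot.close_job(): hands the job in, once; it reports no verdict.
The state is a dict: "time_s": time; "joint_pos": joint angles; "qvel": joint speeds; "joint_efforts": joint torques, N m; "position": TCP position; "tcp_rot": TCP orientation; "force": force on the tool from outside, world axes, zero at the start; "ft_torque": the same for the moment, N m; "width": finger opening in mm.
Only numpy, scipy, OpenCV 4.12 (cv2) and the standard library are available. Lean on these libraries where they do the work, as an engineer would, in place of code of your own. Each camera call takes 0.05 s, during which the arm holds its last target. There are 200 camera calls.

TASK

Sort the loose things on the bench, every one standing upright: the two capped sample vials in the white plastic tray, one in each bay; the two brass weights in the wooden case, the large one in its larger bay and the small one in its smaller bay; and the small glass beaker in the round steel dish. Leave the culture dish where it lies, and let go of everything at the end.

Things in the scene. Friction and masses are not known exactly. Their poses are not given: they have to be found in the camera images.
- vial_one: lab sample vial with screw cap, upright at the start: body 25 mm across, 55 mm tall with its cap (cap 22 mm across, from 46 mm up). Origin at the centre of its underside, z up. About 22 g. Interchangeable with the other vial. This one has a black cap and green contents.
- vial_two: lab sample vial with screw cap, upright at the start: body 25 mm across, 55 mm tall with its cap (cap 22 mm across, from 46 mm up). Origin at the centre of its underside, z up. About 22 g. Interchangeable with the other vial. This one has a black cap and pale orange contents.
- small_weight: small brass weight, upright: plain cylinder 26 mm across and 28 mm high, a 14 mm wide knob above it up to 42 mm. Origin at the centre of its underside, z up. 0.1 kg.
- large_weight: large brass weight of the same shape, upright: cylinder 39 mm across up to 36 mm height, narrowing to a 21 mm wide knob, 62 mm tall in all. Origin at the centre of its underside, z up. About 0.35 kg.
- beaker: small empty glass beaker, upright: 45 mm across (48 mm along its y over the spout), 56 mm tall, open at the top. Origin at the centre of its underside, z up. About 60 g; take it round the outside.
- vial_tray: white plastic tray, fixed to the bench, with two equal open bays side by side along its y: 60 mm (x) by 116 mm (y), 12 mm high in all, floor 4 mm thick, walls 4 mm. Each bay is 52 by 52 mm, their centres at y = +28 mm and y = -28 mm. Origin at the centre of its underside, z up.
- weight_case: low open wooden case lined with grey, fixed to the bench: 76 mm (x) by 132 mm (y), 12 mm high in all, floor 4 mm thick, walls 6 mm. Two bays side by side along its y: the larger, 64 mm (x) by 70 mm (y), centred at y = +25 mm; the smaller, 64 mm (x) by 44 mm (y), centred at y = -38 mm. Origin at the centre of its underside, z up.
- steel_dish: shallow round steel dish, fixed to the bench: 96 mm across the rim, 12 mm high, flat floor 4 mm above the bench and about 74 mm across. Origin at the centre of its underside.
- culture_dish: closed round petri dish with cream medium, 96 mm across, 17 mm high, lying loose on the bench among the things; to be left alone. Origin at the centre of its underside.
Not all that is in view belongs to the job. Leave any blue, purple or red look-alike of the vial_two alone.

How it is judged:
By the outcome, as a careful person would: the job done as asked, in the order asked, and still so for the second after the job is handed in, with the robot touching nothing.
It also fails if it takes over 131 s, if anything falls off the work surface, if the arm or the gripper's body presses on something with over 40 N, if the wrist force passes 120 N, or if a joint passes its speed limit or range.

## Working session

There is one attempt and no reset: what is moved stays moved. The work goes in short steps, Python scripts to look and compute and a tool call to move; the robot and the scene stay as the last step left them, time stands still between calls to the robot, and variables do not carry over. Pictures are saved under pics/ and viewed, about 12 in all and at most 16, crops included, and the job is handed in when it is done.

Besides the shell and the picture viewer there is one more tool, called after "Emit:" by a JSON object that holds its "op" and its "data", one argument or row to a line. apply_moves: Moves the arm, as the interface text tells. Shift numbers are shares of 0.06 m and turn numbers shares of 0.1 rad, none past 1 either way. Its arguments: {"type":"object","properties":{"motion":{"type":"array","items":{"type":"number","minimum":-1,"maximum":1}},"squeeze":{"type":"number"}},"required":["motion"]}

```bash
mkdir -p pics; cat > h.py <<'E'
import numpy as np, cv2
from rig import robot
def K(d):
    f=d["image"].shape[0]/2/np.tan(np.radians(d["fov_y"])/2)
    return f,d["cx"],d["cy"],d["k1"]
def ray(d,u,v):
    f,cx,cy,k=K(d); M=np.array([[f,0,cx],[0,f,cy],[0,0,1.]])
    s=cv2.undistortPoints(np.array([[[u,v]]],float),M,np.array([k,0,0,0.]))[0,0]
    E=np.array(d["extrinsics"]); R=E[:3,:3]
    return -R.T@E[:3,3], R.T@np.array([s[0],s[1],1.])
def plane(d,u,v,z):
    o,r=ray(d,u,v); return o+r*(z-o[2])/r[2]
def pt(d,u,v):
    o,r=ray(d,u,v); return o+r*d["range_z"][int(round(v)),int(round(u))]
def cross(d1,p1,d2,p2):
    o1,r1=ray(d1,*p1); o2,r2=ray(d2,*p2)
    t=np.linalg.lstsq(np.c_[r1,-r2],o2-o1,rcond=None)[0]
    a=o1+r1*t[0]; b=o2+r2*t[1]; return (a+b)/2,np.linalg.norm(a-b)
def proj(d,P):
    E=np.array(d["extrinsics"]); f,cx,cy,k=K(d)
    c=E[:3,:3]@np.array(P,float)+E[:3,3]; s=c[:2]/c[2]; s=s*(1+k*(s@s))
    return f*s[0]+cx,f*s[1]+cy
def save(d,n): cv2.imwrite(f"pics/{n}.png",d["image"][:,:,::-1])
def load(n): return np.load(f"{n}.npy",allow_pickle=True).item()
def snap(c,n):
    d=robot.get_image(c); save(d,n); np.save(n,d,allow_pickle=True); return d
E
python3 - <<'E'
from h import *
for c in("top","side","wrist"):
    d=snap(c,c+"0"); print(c,K(d),np.round(d["extrinsics"],3).tolist())
a=[cv2.imread(f"pics/{c}0.png") for c in("top","side","wrist")]
s=robot.read_state(); print(s)
E
```

```text
top (np.float64(400.7061574959644), 250.42910381478, 190.47940149027767, -0.11850702347934738) [[0.023, -0.999, 0.024, -26.972], [-0.996, -0.025, -0.088, 516.397], [0.088, -0.022, -0.996, 879.883], [0.0, 0.0, 0.0, 1.0]]
side (np.float64(423.5217354292516), 255.48257403246782, 187.35480309963322, -0.11684615955210255) [[-0.972, -0.234, -0.01, 497.574], [-0.086, 0.399, -0.913, 93.136], [0.218, -0.887, -0.408, 850.39], [0.0, 0.0, 0.0, 1.0]]
wrist (np.float64(284.80889922042263), 251.75464791766623, 190.3066744491004, -0.06564195625884237) [[0.328, 0.945, -0.002, -623.332], [0.903, -0.313, 0.294, -37.881], [0.277, -0.098, -0.956, 379.39], [0.0, 0.0, 0.0, 1.0]]
{'time_s': 0.15, 'joint_pos': array([ 1.13137982e+00,  4.91445202e-01,  1.55926510e+00,  2.05877016e-06,
        1.09170764e+00, -1.05581656e-01]), 'qvel': array([ 0.00137893, -0.00348874, -0.00029565,  0.00072784, -0.00152382,
       -0.00056935]), 'joint_efforts': array([ 1.79492072e-03, -6.18712664e+01, -2.61694551e+01, -1.15771354e-04,
        3.13844386e-03, -4.26726729e-05]), 'position': array([204.69065794, 590.35917065, 207.06229141]), 'tcp_rot': array([ 1.66143864e-01,  9.86101438e-01, -3.97172305e-04, -1.11938286e-04]), 'force': array([ 0.1585737 ,  0.10059027, -0.28100476]), 'ft_torque': array([-0.01469542,  0.01110315, -0.01394524]), 'width': 85.71098505321855}
```

View pics/top0.png

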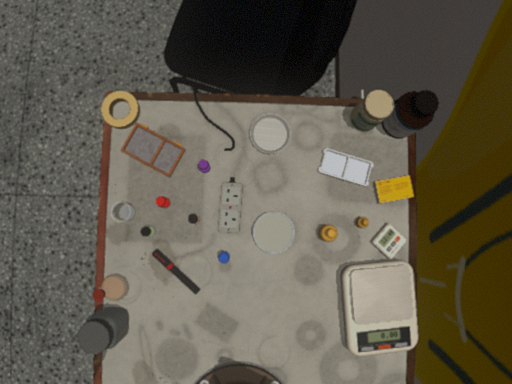

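View pics/side0.png

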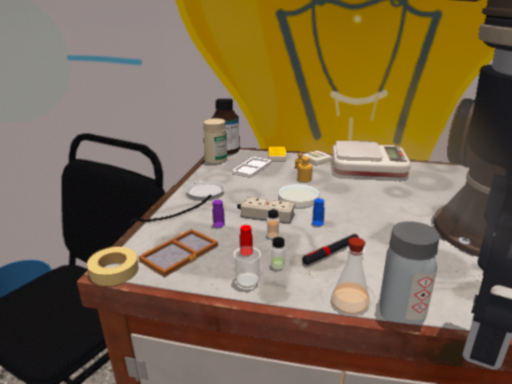

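Candidates in the top view:
- **Vials:** black caps at (147,231) with green contents and (193,218) with pale orange contents.
- **Look-alikes to leave:** purple (204,166), red (163,202), blue (223,257).
- **Weights:** large (328,233), small (362,222).
- **Beaker:** (122,211), not the flask at (115,288).
- **Dishes:** steel (269,133), culture (273,232).
- **Tray and case:** tray (345,167), case (154,150).

I'll confirm these in one close crop and measure.

```bash
python3 - <<'E'
from h import *
t=load("top0"); s=load("side0")
A=cv2.resize(cv2.imread("pics/top0.png")[95:270,95:220],None,fx=3,fy=3,interpolation=2)
B=cv2.resize(cv2.imread("pics/side0.png")[140:310,130:340],None,fx=2,fy=3*175/170/1*0+2,interpolation=2)
C=cv2.resize(cv2.imread("pics/top0.png")[110:260,240:410],None,fx=2.4,fy=2.4,interpolation=2)
W=np.zeros((600,800,3),np.uint8)
W[:525,:375]=A; B=cv2.resize(B,(420,340)); W[:340,378:798]=B; C=cv2.resize(C,(290,256)); W[342:598,378:668]=C
cv2.imwrite("pics/crop1.png",W)
# depth based points, top view
for n,(u,v) in dict(capG=(147,231),capO=(193,218),purple=(204,166),large=(328,233),small=(362,222),beakerc=(122,211),dish1=(269,133),dish2=(273,232),tray=(345,167),case=(154,150),flask=(115,288),strip=(231,205)).items():
    print(n,np.round(pt(t,u,v)))
for n,p,q in(("capG",(147,231),(278,243)),("capO",(193,218),(273,214)),):
    a,e=cross(t,p,s,q); print(n,np.round(a),round(e,1))
for n,(u,v) in dict(dishA=(205,192),dishB=(298,195),beak=(246,285)).items(): print(n,np.round(pt(s,u,v)))
E
```

```text
capG [420. 208.  53.]
capO [451. 109.  54.]
purple [565.  89.  55.]
large [ 426. -184.   59.]
small [ 451. -266.   35.]
beakerc [464. 280.   4.]
dish1 [655. -55.   2.]
dish2 [425. -68.  17.]
tray [ 579. -233.   10.]
case [608. 212.   1.]
flask [296. 273.  55.]
strip [483.  28.  31.]
capG [420. 210.  48.] 0.2
capO [450. 109.  50.] 1.8
dishA [651. -50.   6.]
dishB [423. -54.  19.]
beak [458. 289.  10.]
```

View pics/crop1.png

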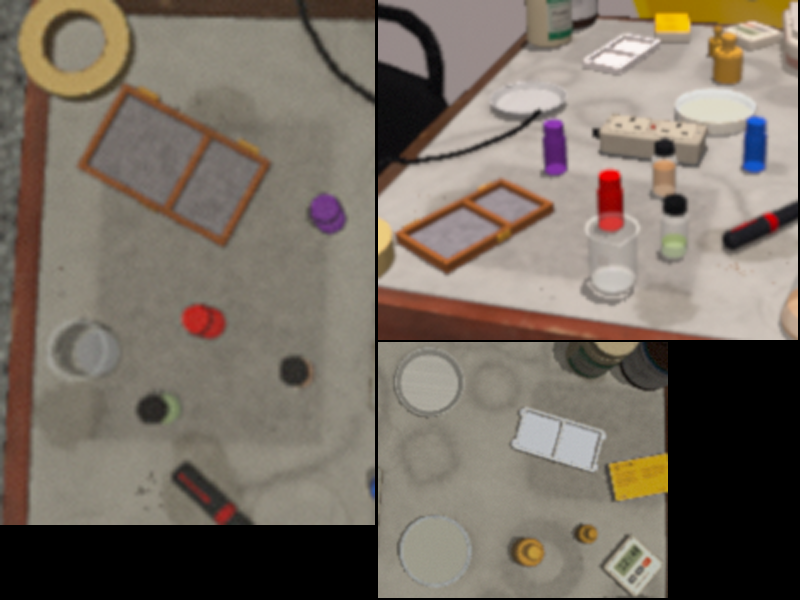

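The crop confirms it. The black cap with green contents is at (147,231) and the black cap with pale orange at (193,218). The case's larger bay is the upper-left one. The steel dish has the raised rim at (269,133), and the culture dish is cream and taller. Now I'll measure everything.

```bash
python3 - <<'E'
from h import *
t=load("top0"); s=load("side0")
hsv=cv2.cvtColor(t["image"],cv2.COLOR_RGB2HSV); H,S,V=cv2.split(hsv)
def blob(m,box):
    u0,v0,u1,v1=box; k=np.zeros(m.shape,np.uint8); k[v0:v1,u0:u1]=(m[v0:v1,u0:u1]>0)
    c=max(cv2.findContours(k,cv2.RETR_EXTERNAL,cv2.CHAIN_APPROX_NONE)[0],key=cv2.contourArea); return c[:,0,:]
def rect(c,z):
    P=np.array([plane(t,u,v,z)[:2] for u,v in c],np.float32); return cv2.minAreaRect(P),P
def circ(c,z):
    P=np.array([plane(t,u,v,z)[:2] for u,v in c],np.float32); return cv2.minEnclosingCircle(P),cv2.minAreaRect(P)
print("tray",rect(blob((V>165)&(S<40),(315,145,375,190)),12)[0])
print("case",rect(blob((S>90)&(H<20)&(V>70),(118,120,190,180)),12)[0])
print("capG",circ(blob(V<70,(138,222,156,240)),55)); print("capO",circ(blob(V<70,(184,208,202,228)),55))
br=(S>120)&(H>10)&(H<28)
print("large",circ(blob(br,(312,220,344,246)),36)); print("small",circ(blob(br,(352,212,370,232)),28))
print(hsv[150,141],hsv[133,269],hsv[167,335], hsv[167,318])
for c in("side","wrist","top"):
    d=load(c+"0"); print(c,np.round(ray(d,1,1)[0]), proj(d,(204.7,590.4,207-0)))
r=np.array(robot.read_state()["tcp_rot"]); 
from scipy.spatial.transform import Rotation as R
Rm=R.from_quat(r).as_matrix(); print(np.round(Rm,3)); w=load("wrist0")
E=np.array(w["extrinsics"]); print("cam in tool",np.round(Rm.T@(ray(w,1,1)[0]-np.array([204.7,590.4,207.1]))),np.round(E[:3,:3]@Rm,3))
# side-view heights: top of things
for n,(x,y,h) in dict(capG=(420,208,55),capO=(450,109,55),large=(426,-184,62),small=(451,-266,42),beaker=(458,282,56)).items(): print(n,np.round(proj(s,(x,y,h)),1),np.round(proj(t,(x,y,h)),1))
E
```

```text
tray ((579.4929809570312, -234.56289672851562), (118.70696258544922, 58.29523468017578), 74.4148178100586)
case ((608.92431640625, 213.6844482421875), (133.2918701171875, 80.82801818847656), 63.354942321777344)
capG (((420.33349609375, 211.37794494628906), 10.379594802856445), ((420.4036865234375, 211.06590270996094), (17.246614456176758, 19.6997013092041), 1.7212159633636475))
capO (((450.9704895019531, 110.20767974853516), 10.067593574523926), ((451.2687072753906, 109.01274108886719), (17.255908966064453, 17.369556427001953), 1.511398434638977))
large (((425.4229736328125, -188.14720153808594), 19.788562774658203), ((426.4009704589844, -187.6278076171875), (33.28514099121094, 38.36098098754883), 0.9637402892112732))
small (((450.99932861328125, -268.47503662109375), 12.591207504272461), ((451.33734130859375, -268.40582275390625), (22.664676666259766, 23.23859214782715), 0.2811099588871002))
[ 13  27 113] [ 19  21 169] [105   8 193] [ 16  20 137]
side [307. 833. 437.] (np.float64(476.008684721484), np.float64(356.9725888519491))
wrist [134. 614. 373.] (np.float64(253.54553288433567), np.float64(226.670903791406))
top [437.   6. 922.] (np.float64(-66.83230574076899), np.float64(336.4319082973463))
[[-0.945  0.328 -0.   ]
 [ 0.328  0.945 -0.001]
 [ 0.    -0.001 -1.   ]]
cam in tool [  75.   -1. -165.] [[-0.     1.     0.001]
 [-0.956 -0.    -0.294]
 [-0.294 -0.001  0.956]]
capG [278.5 238.9] [146.9 231.2]
capO [272.8 211.6] [193.  218.6]
large [304.7 158.6] [328.5 232.8]
small [299.2 154.7] [362.8 222.1]
beaker [246.6 259. ] [113.9 212.7]
```

Emit:
{"op": "apply_moves", "data": {
  "motion": [0.5,-0.3,0,0,0,-1,0,0.5,-0.3,0,0,0,-1,0,0.5,-0.3,0,0,0,-1,0,0.5,-0.3,0,0,0,-1,0,0.5,-0.3,0,0,0,-1,0],
  "squeeze": 30
}}

```text
time_s: 0.78
position: [356.4, 498.2, 205.7]
tcp_rot: [0.41, 0.912, -0.001, -0.001]
force: [0.2, 1.0, -0.2]
width: 42.6
```

Emit:
{"op": "apply_moves", "data": {
  "motion": [0.2,-0.5,0,0,0,-1,0,0.2,-0.5,0,0,0,-1,0,0.2,-0.5,0,0,0,-1,0,0.2,-0.5,0,0,0,-1,0,0.2,-0.5,0,0,0,-1,0]
}}

```text
time_s: 1.4
position: [419.0, 343.3, 204.2]
tcp_rot: [0.63, 0.777, -0.002, -0.001]
force: [0.7, 0.2, -0.7]
width: 42.7
```

Emit:
{"op": "apply_moves", "data": {
  "motion": [0.0,-0.44,0,0,0,-0.96,-0.3,0.0,-0.44,0,0,0,-0.96,-0.3,0,-0.44,0,0,0,-0.96,-0.3,0,-0.44,0,0,0,-0.96,-0.3,0,-0.44,0,0,0,-0.96,-0.3]
}}

```text
time_s: 2.02
position: [419.1, 206.3, 203.5]
tcp_rot: [0.802, 0.598, -0.002, -0.002]
force: [0.9, -0.1, -0.5]
width: 55.4
```

```bash
cat >> h.py <<'E'
def look(n,P):
    """detect body/cap circle near expected point P in wrist image; prints projection"""
    d=snap("wrist",n); print(n,"expect px",np.round(proj(d,P)),"state",np.round(robot.read_state()["position"],1)); return d
E
python3 - <<'E'
from h import *
d=look("w1",(420,210,55)); print(np.round(proj(d,(451,109,55))), np.round(pt(d,*proj(d,(420,210,55)))))
E
```

```text
w1 expect px [253. 168.] state [418.7 204.3 203.4]
[300. 238.] [420. 210.  55.]
```

View pics/w1.png

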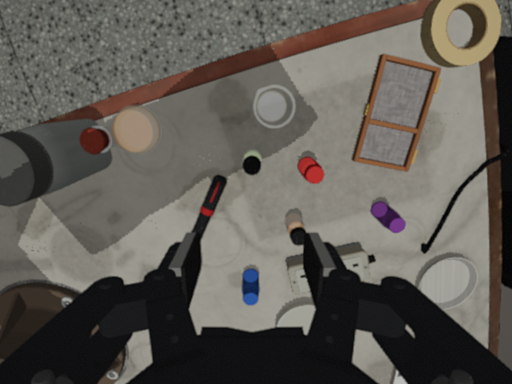

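The wrist view shows the green vial's cap at (252,162), the orange vial's cap at (298,236), the beaker at (274,107), the case at (398,112) and the dish at (447,281). I'll refine all of these from this view and check heights across the two views.

```bash
python3 - <<'E'
from h import *
d=load("w1"); t=load("top0"); hsv=cv2.cvtColor(d["image"],cv2.COLOR_RGB2HSV); H,S,V=cv2.split(hsv)
def blob(m,u,v,r):
    k=np.zeros(m.shape,np.uint8); k[v-r:v+r,u-r:u+r]=m[v-r:v+r,u-r:u+r]
    return max(cv2.findContours(k,cv2.RETR_EXTERNAL,cv2.CHAIN_APPROX_NONE)[0],key=cv2.contourArea)[:,0,:]
for n,u,v,tp in(("G",252,162,(147,231)),("O",298,236,(193,218.5))):
    c=blob((V<75).astype(np.uint8),u,v,13); (x,y),r=cv2.minEnclosingCircle(c); 
    print(n,x,y,r,np.round(plane(d,x,y,55),1),[np.round(q,1) for q in cross(d,(x,y),t,tp)])
# case
g=blob(((S>90)&(H<22)&(V>60)).astype(np.uint8),398,112,66)
P=np.array([plane(d,u,v,12)[:2] for u,v in g],np.float32); print("case",cv2.minAreaRect(P))
# depth heights: rim points of the beaker & dish
Z=d["range_z"]
pts=np.array([pt(d,u,v) for v in range(75,140,1) for u in range(240,312,1)]); q=pts[(pts[:,2]>45)&(pts[:,2]<70)]
print("beaker rim pts",len(q),q.mean(0) if len(q) else 0, cv2.minEnclosingCircle(q[:,:2].astype(np.float32)) if len(q) else 0)
pts=np.array([pt(d,u,v) for v in range(250,312,1) for u in range(410,480,1)]); q=pts[(pts[:,2]>7)&(pts[:,2]<16)]
print("dish rim",len(q),cv2.minEnclosingCircle(q[:,:2].astype(np.float32)) if len(q) else 0)
A=d["image"][75:145,235:320,::-1]; B=t["image"][190:235,100:145,::-1]; C=d["image"][240:320,400:490,::-1]
D=t["image"][105:160,240:300,::-1]
f=lambda a:cv2.resize(a,(400,300),interpolation=2)
cv2.imwrite("pics/crop2.png",np.vstack([np.hstack([f(A),f(B)]),np.hstack([f(C),f(D)])]))
E
```

```text
G 251.16371154785156 164.95132446289062 9.39002799987793 [419.4 213.3  55. ] [array([419.4, 210.7,  42.8]), np.float64(1.7)]
O 300.4444580078125 239.44444274902344 12.82608699798584 [450.7 107.4  55. ] [array([450.4, 108.7,  57.4]), np.float64(0.5)]
case ((606.0953979492188, 214.10313415527344), (130.26687622070312, 82.07437896728516), 63.16645050048828)
beaker rim pts 514 [461.643379   268.1519167   52.94063875] ((460.60540771484375, 268.1580505371094), 23.16167640686035)
dish rim 442 ((652.48486328125, -57.02018356323242), 48.497135162353516)
```

View pics/crop2.png

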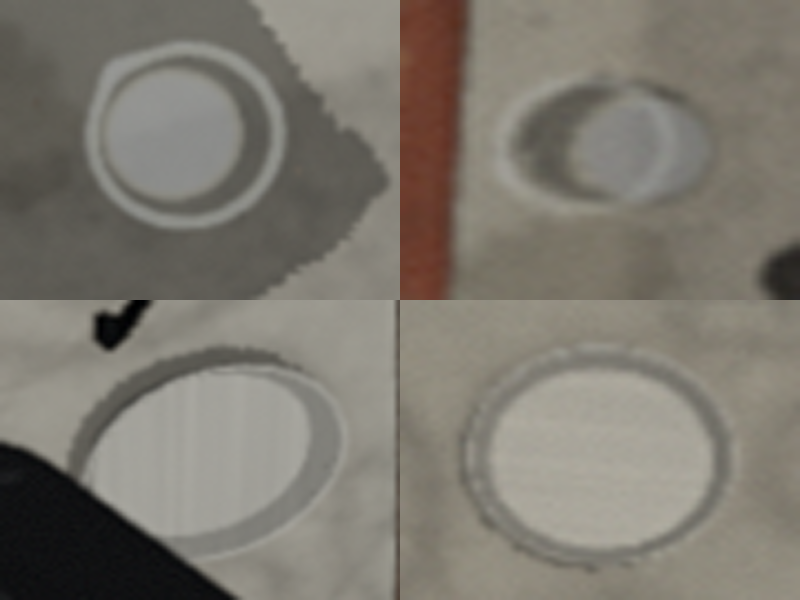

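Emit:
{"op": "apply_moves", "data": {
  "motion": [0.02,0.11,-0.8,0,0,0,-0.3,0,0,-0.8,0,0,0,-0.3,0,0,-0.8,0,0,0,-0.3,0,0,-0.5,0,0,0,-0.3,0,0,-0.2,0,0,0,-0.3]
}}

```text
time_s: 2.7
position: [421.2, 211.1, 13.7]
tcp_rot: [0.803, 0.596, -0.0, -0.001]
force: [0.5, 0.1, 0.4]
width: 55.6
```

Emit:
{"op": "apply_moves", "data": {
  "motion": [0,0,0,0,0,0,1,0,0,0,0,0,0,1,0,0,0,0,0,0,1,0,0,0,0,0,0,1],
  "squeeze": 30
}}

```text
time_s: 3.2
position: [422.3, 211.7, 16.0]
tcp_rot: [0.803, 0.596, 0.001, -0.001]
force: [0.3, -0.1, 0.3]
width: 20.6
```

Emit:
{"op": "apply_moves", "data": {
  "motion": [0,0,0,0,0,0,1,0,0,0,0,0,0,1]
}}

```text
time_s: 3.45
position: [422.6, 211.8, 16.7]
tcp_rot: [0.803, 0.596, 0.002, -0.0]
force: [-0.2, -1.0, -0.6]
width: 20.9
```

```bash
python3 - <<'E'
from h import *
d=snap("wrist","w2"); s=snap("side","s2")
A=cv2.resize(d["image"][80:384,120:400,::-1],(400,434)); B=cv2.resize(s["image"][180:320,220:349,::-1],(400,434))
cv2.imwrite("pics/v2.png",np.hstack([A,B]))
E
```

```text
(no output)
```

View pics/v2.png

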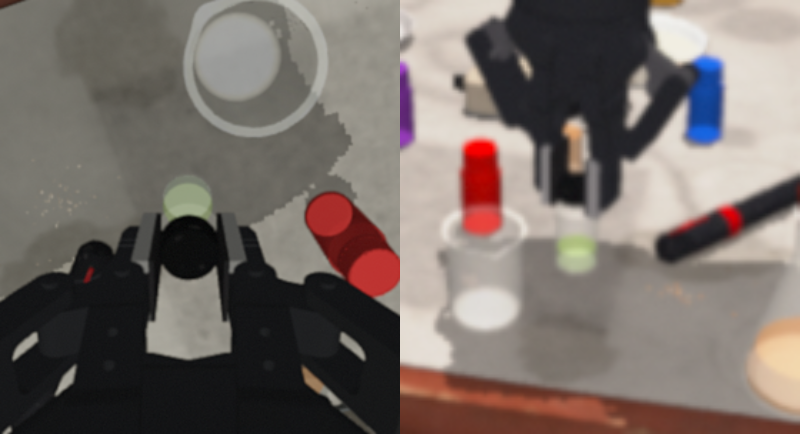

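```bash
python3 - <<'E'
from h import *
s=load("s2")
for x in (411,422,433): print(x,[np.round(proj(s,(x,211,z))).tolist() for z in (0,16,36,46,55)])
for (u,v) in ((277,240),(282,240),(267,240),(267,225),(278,262),(267,235),(283,235),(284,246),(284,248)): print(u,v,np.round(pt(s,u,v)))
print(robot.read_state()["force"],robot.read_state()["position"])
E
```

```text
411 [[283.0, 267.0], [283.0, 259.0], [283.0, 250.0], [283.0, 245.0], [283.0, 240.0]]
422 [[277.0, 266.0], [277.0, 259.0], [277.0, 249.0], [277.0, 244.0], [277.0, 240.0]]
433 [[271.0, 265.0], [271.0, 258.0], [271.0, 248.0], [271.0, 243.0], [271.0, 239.0]]
277 240 [421. 219.  59.]
282 240 [411. 225.  64.]
267 240 [438. 219.  57.]
267 225 [438. 219.  86.]
278 262 [418. 222.  17.]
267 235 [438. 218.  67.]
283 235 [409. 227.  75.]
284 246 [407. 225.  53.]
284 248 [408. 222.  46.]
[-0.46385732 -0.14155906 -0.43536232] [422.54246451 211.81668982  16.56126735]
```

```bash
python3 - <<'E'
from h import *
d=load("w2")
# crop(400x434 of 280x304, offset 120,80): fingertips
for cx,cy in((135,220),(225,220),(148,218),(212,216),(155,318),(222,318),(188,255),(188,200)):
    u,v=120+cx*.7,80+cy*.7; print(cx,cy,np.round(pt(d,u,v)))
print("tcp px crop",[(round((a[0]-120)/.7),round((a[1]-80)/.7)) for a in [proj(d,(422.5,211.8,z)) for z in(16.6,36,55)]])
E
```

```text
135 220 [393. 206.  -1.]
225 220 [438. 217.  50.]
148 218 [411. 225.  48.]
212 216 [433. 216.  41.]
155 318 [409. 204.  77.]
222 318 [429. 197.  75.]
188 255 [422. 211.  56.]
188 200 [426. 223.  35.]
tcp px crop [(188, 208), (188, 227), (188, 252)]
```

The fingers closed on the cap: width is 20.9 and the tips are at z≈42 by both cameras, although TCP z reads 16.6. The pads therefore stand about 25 mm farther back than the text suggests. I'll open, check the tip heights, and regrip lower.

Emit:
{"op": "apply_moves", "data": {
  "motion": [0,0,0,0,0,0,-0.2,0,0,0,0,0,0,-0.2,0,0,-0.2,0,0,0,-0.2,0,0,-0.1,0,0,0,-0.2]
}}

```text
time_s: 4.05
position: [422.6, 211.9, -2.4]
tcp_rot: [0.803, 0.596, 0.002, -0.0]
force: [0.2, -0.2, 0.3]
width: 51.2
```

```bash
cat >> h.py <<'E'
def tips(n):
    d=robot.get_image("wrist"); s=robot.read_state(); V=d["image"].max(2); Z=d["range_z"]
    from scipy.spatial.transform import Rotation as R
    Rm=R.from_quat(s["tcp_rot"]).as_matrix(); p=np.array(s["position"])
    ok=(Z>0)&(Z<230); out=[]
    vs,us=np.where(ok)
    f,cx,cy,k=K(d); M=np.array([[f,0,cx],[0,f,cy],[0,0,1.]])
    q=cv2.undistortPoints(np.c_[us,vs].astype(float)[:,None],M,np.array([k,0,0,0.]))[:,0]
    E=np.array(d["extrinsics"]); C=np.c_[q,np.ones(len(q))]*Z[vs,us][:,None]
    W=(C-E[:3,3])@E[:3,:3]; L=(W-p)@Rm
    m=(abs(L[:,0])<16)&(abs(L[:,1])<60)&(L[:,2]>-80)
    L=L[m]; 
    for a,b in((-60,-5),(5,60)):
        w=L[(L[:,1]>a)&(L[:,1]<b)&(V[vs,us][m]<140)]
        w=w[w[:,2]<-8]; i=np.argsort(-w[:,2])[:8]; print(n,"lowest finger pts in tool frame",np.round(np.median(w[i],0),1))
    print(np.round(p,1),round(s["width"],1),np.round(s["force"],1))
E
python3 -c "
from h import *
tips('o')"
```

```text
o lowest finger pts in tool frame [ 8.8 -8.7 -8.5]
o lowest finger pts in tool frame [ 8.4  7.5 -8.4]
[422.5 211.8  -2.9] 51.3 [ 0.4 -1.1 -0.1]
```

Emit:
{"op": "apply_moves", "data": {
  "motion": [0,0,-0.05,0,0,0,1,0,0,-0.05,0,0,0,1,0,0,0,0,0,0,1,0,0,0,0,0,0,1,0,0,0,0,0,0,1]
}}

```text
time_s: 4.72
position: [422.5, 211.8, -8.6]
tcp_rot: [0.803, 0.596, 0.002, -0.0]
force: [-0.6, -0.2, 1.4]
width: 23.7
```

Emit:
{"op": "apply_moves", "data": {
  "motion": [0,0,0.3,0,0,0,1,0,0,0.7,0,0,0,1,0,0,0.7,0,0,0,1,0.1,-0.4,0.3,0,0,0,1,0.25,-0.7,0,0,0,0,1]
}}

```text
time_s: 5.35
position: [442.9, 145.9, 114.4]
tcp_rot: [0.802, 0.598, 0.002, -0.0]
force: [0.6, 0.3, 0.8]
width: 23.5
```

Emit:
{"op": "apply_moves", "data": {
  "motion": [0.25,-0.8,0,0,0,0,1,0.25,-0.8,0,0,0,0,1,0.25,-0.8,0,0,0,0,1,0.25,-0.8,0,0,0,0,1,0.25,-0.8,0,0,0,0,1]
}}

```text
time_s: 5.98
position: [519.6, -101.5, 114.8]
tcp_rot: [0.801, 0.599, 0.002, 0.0]
force: [0.5, 0.6, -0.1]
width: 23.3
```

Emit:
{"op": "apply_moves", "data": {
  "motion": [0.25,-0.8,0,0,0,0,1,0.25,-0.8,0,0,0,0,1,0.25,-0.7,0,0,0,0,1,0.2,-0.4,0,0,0,0,1]
}}

```text
time_s: 6.48
position: [577.3, -271.1, 113.7]
tcp_rot: [0.802, 0.597, 0.002, -0.0]
force: [-0.1, 0.6, -1.4]
width: 23.5
```

```bash
python3 - <<'E'
from h import *
d=snap("wrist","w3"); s=robot.read_state(); print(np.round(s["position"],1))
I=d["image"].copy()
for b in((587,-207.5),(572,-261.5),(579.5,-234.5)):
    u,v=proj(d,(*b,4)); print(b,round(u),round(v)); cv2.drawMarker(I,(int(u),int(v)),(255,0,0),0,8,1)
cv2.imwrite("pics/w3m.png",I[:,:,::-1])
E
```

```text
[ 578.5 -273.4  113.6]
(587, -207.5) 242 115
(572, -261.5) 244 173
(579.5, -234.5) 243 145
```

View pics/w3m.png

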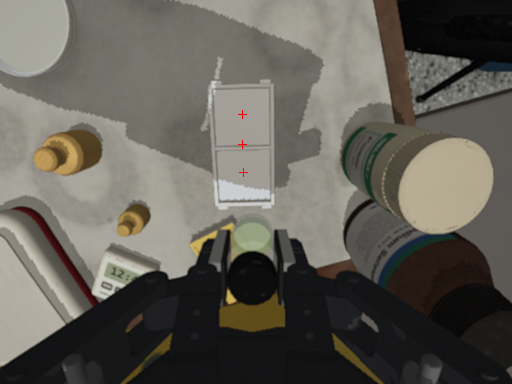

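Emit:
{"op": "apply_moves", "data": {
  "motion": [-0.11,0.2,-0.5,0,0,0,1,0,0,-0.7,0,0,0,1,0,0,-0.4,0,0,0,1,0,0,-0.2,0,0,0,1,0,0,-0.1,0,0,0,1]
}}

```text
time_s: 7.15
position: [571.6, -261.8, -3.9]
tcp_rot: [0.803, 0.596, 0.002, 0.001]
force: [0.2, -0.3, 0.1]
width: 24.0
```

Emit:
{"op": "apply_moves", "data": {
  "motion": [0,0,-0.02,0,0,0,1,0,0,0,0,0,0,-0.1,0,0,0,0,0,0,-0.1,0,0,0,0,0,0,-0.1,0,0,0.2,0,0,0,-0.1]
}}

```text
time_s: 7.78
position: [572.2, -262.1, 9.1]
tcp_rot: [0.803, 0.597, 0.003, 0.002]
force: [-0.3, 0.2, 0.2]
width: 46.9
```

Emit:
{"op": "apply_moves", "data": {
  "motion": [0,0,0.8,0,0,0,-0.2,0,0,0.8,0,0,0,-0.2,-0.2,0.6,0.3,0,0,0,-0.2,-0.25,0.8,0,0,0,0,-0.2,-0.25,0.8,0,0,0,0,-0.2]
}}

```text
time_s: 8.4
position: [530.2, -129.9, 131.6]
tcp_rot: [0.804, 0.595, 0.005, 0.005]
force: [0.8, 0.1, -0.4]
width: 51.3
```

Emit:
{"op": "apply_moves", "data": {
  "motion": [-0.25,0.8,0,0,0,0,-0.2,-0.25,0.8,0,0,0,0,-0.2,-0.25,0.8,0,0,0,0,-0.2,-0.25,0.8,0,0,0,0,-0.2,-0.3,0.6,0,0,0,0,-0.2]
}}

```text
time_s: 9.02
position: [449.7, 105.3, 136.6]
tcp_rot: [0.804, 0.595, 0.007, 0.007]
force: [0.0, 0.9, -0.6]
width: 51.5
```

```bash
python3 - <<'E'
from h import *
t=snap("top","t4"); d=snap("wrist","w4"); print(robot.read_state()["position"],robot.read_state()["width"])
I=d["image"].copy(); u,v=proj(d,(451,109,55)); cv2.drawMarker(I,(int(u),int(v)),(255,0,0),0,8,1)
A=cv2.resize(I[100:340,110:400,::-1],(480,400)); B=cv2.resize(t["image"][140:200,310:385,::-1],(315,400))
cv2.imwrite("pics/v4.png",np.hstack([A,B]))
E
```

```text
[448.51992289 106.12223398 136.56457705] 50.95674530116128
```

View pics/v4.png

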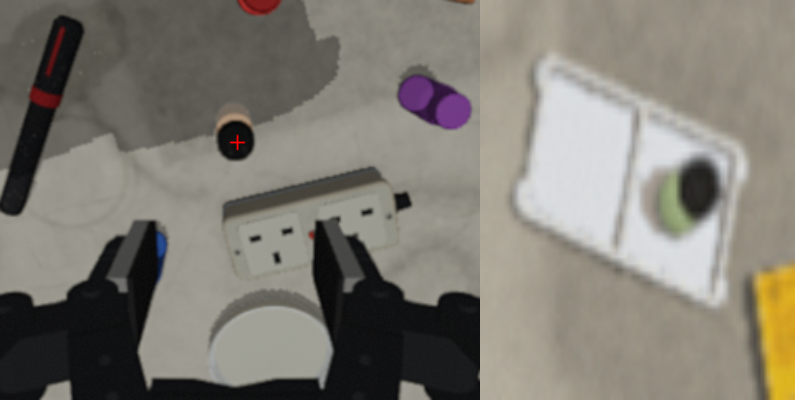

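Vial one stands upright in its bay (top crop), and the marker sits on the orange vial's cap. I'll grasp vial two and trim the small tilt.

Emit:
{"op": "apply_moves", "data": {
  "motion": [0.04,0.05,-0.8,0.03,0.2,0,-0.2,0,0,-0.8,0,0,0,-0.2,0,0,-0.5,0,0,0,-0.2,0,0,-0.2,0,0,0,-0.2,0,0,-0.1,0,0,0,-0.2]
}}

```text
time_s: 9.75
position: [455.0, 108.3, -7.1]
tcp_rot: [0.803, 0.596, 0.004, 0.002]
force: [-0.6, 0.1, -0.3]
width: 51.4
```

Emit:
{"op": "apply_moves", "data": {
  "motion": [0,0,-0.02,0,0,0,1,0,0,0,0,0,0,1,0,0,0,0,0,0,1,0,0,0,0,0,0,1,0,0,0,0,0,0,1]
}}

```text
time_s: 10.38
position: [456.5, 108.2, -5.7]
tcp_rot: [0.803, 0.596, 0.006, 0.003]
force: [-1.3, -0.3, 0.5]
width: 24.1
```

Emit:
{"op": "apply_moves", "data": {
  "motion": [0,0,0.3,0,0,0,1,0,0,0.7,0,0,0,1,0,0,0.7,0,0,0,1,0.2,-0.5,0.3,0,0,0,1,0.3,-0.7,0,0,0,0,1]
}}

```text
time_s: 11.0
position: [485.7, 36.5, 118.5]
tcp_rot: [0.802, 0.598, 0.005, 0.003]
force: [-0.1, -0.4, -0.3]
width: 23.8
```

Emit:
{"op": "apply_moves", "data": {
  "motion": [0.3,-0.8,0,0,0,0,1,0.3,-0.8,0,0,0,0,1,0.3,-0.8,0,0,0,0,1,0.3,-0.8,0,0,0,0,1,0.3,-0.6,0,0,0,0,1]
}}

```text
time_s: 11.62
position: [577.5, -199.3, 119.5]
tcp_rot: [0.801, 0.598, 0.006, 0.004]
force: [-0.1, 0.4, -0.9]
width: 24.1
```

Emit:
{"op": "apply_moves", "data": {
  "motion": [0.14,-0.11,-0.5,0,0,0,1,0,0,-0.7,0,0,0,1,0,0,-0.5,0,0,0,1,0,0,-0.2,0,0,0,1,0,0,-0.07,0,0,0,1]
}}

```text
time_s: 12.25
position: [586.9, -209.7, -1.5]
tcp_rot: [0.803, 0.597, 0.006, 0.005]
force: [-1.1, -0.1, -0.5]
width: 23.5
```

Emit:
{"op": "apply_moves", "data": {
  "motion": [0,0,0,0,0,0,-0.1,0,0,0,0,0,0,-0.1,0,0,0,0,0,0,-0.1,0,0,0.2,0,0,0,-0.1,0,0,0.8,0,0,0,-0.2]
}}

```text
time_s: 12.88
position: [586.8, -209.5, 60.9]
tcp_rot: [0.802, 0.597, 0.006, 0.004]
force: [0.7, -0.5, -0.8]
width: 51.0
```

Emit:
{"op": "apply_moves", "data": {
  "motion": [0,0,0.8,0,0.15,0,-0.5,-0.6,0.08,0.3,0,0,0,-0.5,-0.7,0.08,0,0,0,0,-0.5,-0.7,0.08,0,0,0,0,-0.5,-0.6,0.08,0,0,0,0,-0.5]
}}

```text
time_s: 13.5
position: [429.9, -190.5, 137.6]
tcp_rot: [0.802, 0.597, 0.003, 0.006]
force: [0.1, -0.1, 0.5]
width: 63.7
```

```bash
python3 - <<'E'
from h import *
t=snap("top","t5"); d=snap("wrist","w5"); print(robot.read_state()["position"],robot.read_state()["tcp_rot"])
hsv=cv2.cvtColor(d["image"],cv2.COLOR_RGB2HSV); H,S,V=cv2.split(hsv)
for n,P,q in(("L",(426,-188,62),(328.5,232.8)),("S",(451,-268,42),(362.8,222.1))): print(n,proj(d,P))
I=d["image"].copy()
for P in((426,-188,62),(451,-268,42)):
    u,v=proj(d,P); cv2.drawMarker(I,(int(u),int(v)),(255,0,0),0,8,1)
A=cv2.resize(I[60:384,60:440,::-1],(470,400)); B=cv2.resize(t["image"][140:200,310:385,::-1],(315,400))
cv2.imwrite("pics/v5.png",np.hstack([A,B]))
E
```

```text
[ 428.41558243 -189.93822916  137.6669699 ] [0.8022317  0.59698489 0.00245062 0.0052272 ]
L (np.float64(250.563888405151), np.float64(188.82020373445684))
S (np.float64(296.08915149127296), np.float64(247.53986708996953))
```

View pics/v5.png

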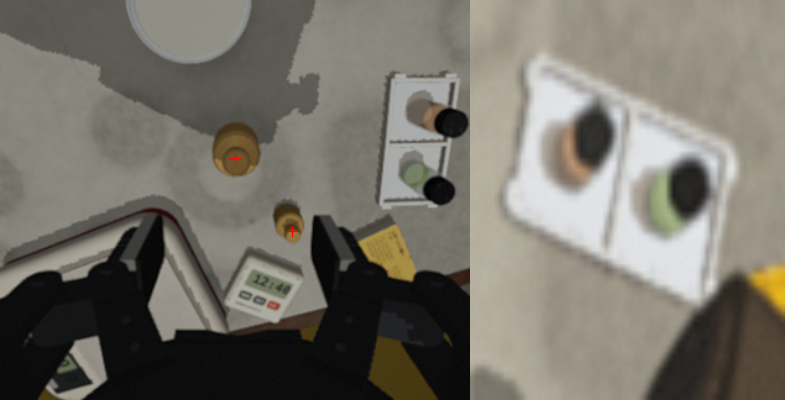

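Both vials stand in their bays, one each, and the markers sit on both weight knobs. Before going low over the 62 mm weight I'll check the palm clearance and the scale's height.

```bash
python3 - <<'E'
from h import *
d=load("w5"); t=load("top0")
for cx,cy in((235,340),(235,350),(235,380),(200,340),(275,340),(150,240),(325,240),(152,280),(330,290),(160,300),(315,300),(120,290)):
    u,v=60+cx*380/470,60+cy*324/400; print((cx,cy),np.round(pt(d,u,v)-np.array([428.4,-189.9,137.7])))
for u,v in((350,268),(360,290),(390,240)): print("scale/timer",np.round(pt(t,u,v)))
E
```

```text
(235, 340) [-1. 10. 99.]
(235, 350) [ -1.  11. 103.]
(235, 380) [ -1.  11. 111.]
(200, 340) [ -9.  13. 100.]
(275, 340) [  8.   9. 100.]
(150, 240) [-30.  19.  53.]
(325, 240) [30.  1. 53.]
(152, 280) [-36.   3.  52.]
(330, 290) [ 27. -12.  64.]
(160, 300) [-101. -101.  -82.]
(315, 300) [  27. -189. -138.]
(120, 290) [-31.  21.  83.]
scale/timer [ 349. -238.   42.]
scale/timer [ 303. -257.   56.]
scale/timer [ 411. -338.   17.]
```

Emit:
{"op": "apply_moves", "data": {
  "motion": [-0.07,0.03,-0.8,0.05,0.1,0,-0.5,0,0,-0.8,0,0,0,-0.5,0,0,-0.6,0,0,0,-0.5,0,0,-0.25,0,0,0,-0.5,0,0,-0.1,0,0,0,-0.5]
}}

```text
time_s: 14.22
position: [429.4, -190.8, -15.2]
tcp_rot: [0.802, 0.597, 0.002, 0.006]
force: [0.1, -0.9, 0.9]
width: 63.9
```

Emit:
{"op": "apply_moves", "data": {
  "motion": [0,0,-0.03,0,0,0,1,0,0,-0.01,0,0,0,1,0,0,0,0,0,0,1,0,0,0,0,0,0,1,0,0,0,0,0,0,1],
  "squeeze": 60
}}

```text
time_s: 14.85
position: [430.8, -191.4, -15.0]
tcp_rot: [0.802, 0.597, 0.003, 0.008]
force: [1.0, -0.0, -3.4]
width: 37.2
```

Emit:
{"op": "apply_moves", "data": {
  "motion": [0,0,0.3,0,0,0,1,0,0,0.7,0,0,0,1,0,0,0.7,0,0,0,1,0.2,0.4,0.4,0,0,0,1,0.3,0.7,0,0,0,0,1]
}}

```text
time_s: 15.48
position: [460.6, -125.7, 115.0]
tcp_rot: [0.804, 0.595, 0.003, 0.008]
force: [0.1, -0.3, -3.6]
width: 37.2
```

Emit:
{"op": "apply_moves", "data": {
  "motion": [0.3,0.75,0,0,0,-0.4,1,0.3,0.75,0,0,0,-0.4,1,0.3,0.75,0,0,0,-0.4,1,0.3,0.75,0,0,0,-0.4,1,0.3,0.75,0,0,0,-0.2,1]
}}

```text
time_s: 16.1
position: [552.5, 106.5, 116.0]
tcp_rot: [0.856, 0.517, 0.003, 0.009]
force: [0.4, -0.2, -3.3]
width: 37.3
```

Emit:
{"op": "apply_moves", "data": {
  "motion": [0.3,0.75,0,0,0,0,1,0.3,0.75,0,0,0,0,1,0.3,0.5,0,0,0,0,1,0.1,0.1,0,0,0,0,1]
}}

```text
time_s: 16.6
position: [613.1, 239.7, 115.0]
tcp_rot: [0.855, 0.518, 0.002, 0.008]
force: [-0.9, 0.0, -2.4]
width: 37.3
```

```bash
python3 - <<'E'
from h import *
d=snap("wrist","w6"); s=robot.read_state(); print(np.round(s["position"],1),s["tcp_rot"])
I=d["image"].copy()
for P in((618.7,236.3,4),(590.4,180,4),(607.5,214,12)):
    u,v=proj(d,P); print(round(u),round(v)); cv2.drawMarker(I,(int(u),int(v)),(255,0,0),0,8,1)
cv2.imwrite("pics/w6m.png",I[:,:,::-1])
E
```

```text
[613.4 239.4 114.9] [0.85515987 0.51829116 0.00229943 0.00840146]
256 180
257 236
257 206
```

View pics/w6m.png

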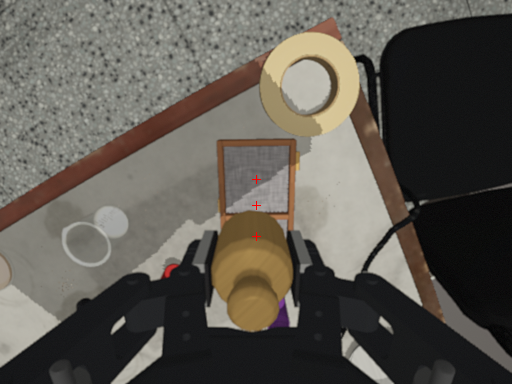

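Emit:
{"op": "apply_moves", "data": {
  "motion": [0.08,-0.07,-0.6,0,0,0,1,0,0,-0.7,0,0,0,1,0,0,-0.5,0,0,0,1,0,0,-0.2,0,0,0,1,0,0,-0.08,0,0,0,1]
}}

```text
time_s: 17.27
position: [617.2, 230.5, -11.8]
tcp_rot: [0.856, 0.517, 0.002, 0.009]
force: [-0.4, -0.7, -1.5]
width: 37.6
```

Emit:
{"op": "apply_moves", "data": {
  "motion": [0,0,0,0,0,0,-0.1,0,0,0,0,0,0,-0.1,0,0,0.1,0,0,0,-0.15,0,0,0.4,0,0,0,-0.15,0,0,0.8,0,0,0,-0.2]
}}

```text
time_s: 17.9
position: [617.7, 230.4, 70.2]
tcp_rot: [0.856, 0.517, 0.003, 0.009]
force: [0.2, 0.2, 0.8]
width: 51.1
```

Emit:
{"op": "apply_moves", "data": {
  "motion": [0,0,0.8,0.1,0.12,0,-0.2,-0.3,-0.7,0.3,0,0,0.4,-0.2,-0.3,-0.8,0,0,0,0.4,-0.2,-0.3,-0.8,0,0,0,0.4,-0.2,-0.3,-0.8,0,0,0,0.4,-0.2]
}}

```text
time_s: 18.52
position: [546.4, 43.3, 148.1]
tcp_rot: [0.809, 0.588, 0.008, 0.004]
force: [-0.1, -0.1, -0.7]
width: 51.3
```

Emit:
{"op": "apply_moves", "data": {
  "motion": [-0.3,-0.8,0,0,0,0,-0.2,-0.3,-0.8,0,0,0,0,-0.2,-0.3,-0.8,0,0,0,0,-0.2,-0.3,-0.8,0,0,0,0,-0.2,-0.3,-0.8,0,0,0,0,-0.2]
}}

```text
time_s: 19.15
position: [454.0, -204.0, 154.1]
tcp_rot: [0.808, 0.589, 0.011, 0.009]
force: [0.2, -0.2, 0.2]
width: 51.4
```

Emit:
{"op": "apply_moves", "data": {
  "motion": [0,-0.7,0,0,0,0,-0.2,0,-0.3,0,0,0,0,-0.2]
}}

```text
time_s: 19.4
position: [452.9, -267.7, 156.3]
tcp_rot: [0.809, 0.588, 0.011, 0.01]
force: [0.4, 0.7, -0.0]
width: 51.2
```

```bash
python3 - <<'E'
from h import *
t=snap("top","t7"); d=snap("wrist","w7"); s=robot.read_state(); print(np.round(s["position"],1),s["tcp_rot"])
I=d["image"].copy(); u,v=proj(d,(451,-268,42)); cv2.drawMarker(I,(int(u),int(v)),(255,0,0),0,8,1)
A=cv2.resize(I[100:384,100:410,::-1],(450,412)); B=cv2.resize(t["image"][110:185,110:195,::-1],(340,412),interpolation=2)
cv2.imwrite("pics/v7.png",np.hstack([A,B]))
E
```

```text
[ 453.1 -266.9  155.9] [0.80870365 0.58802648 0.01099577 0.01011688]
```

View pics/v7.png

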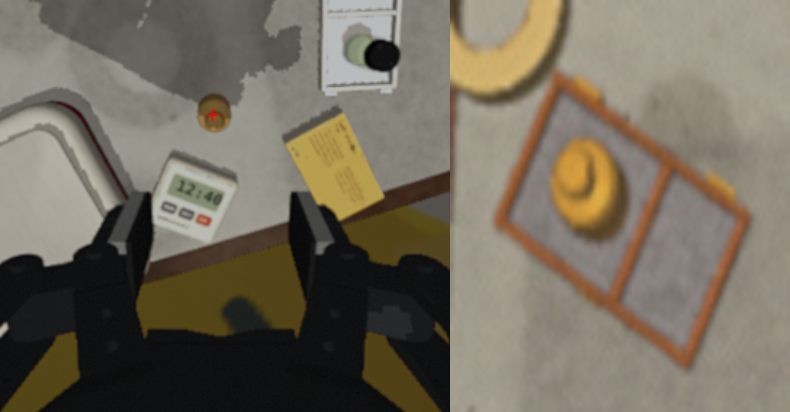

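The large weight stands centred in the larger bay, and the marker is on the small weight's knob. Now I'll grasp the small weight.

Emit:
{"op": "apply_moves", "data": {
  "motion": [-0.03,-0.03,-0.8,0.03,0.3,0,-0.2,-0.03,0,-0.8,0,0,0,-0.2,0,0,-0.8,0,0,0,-0.2,0,0,-0.3,0,0,0,-0.2,0,0,-0.12,0,0,0,-0.2]
}}

```text
time_s: 20.12
position: [451.3, -262.3, -15.1]
tcp_rot: [0.807, 0.59, 0.0, 0.002]
force: [-0.2, 0.1, 0.5]
width: 51.1
```

Emit:
{"op": "apply_moves", "data": {
  "motion": [0,0,-0.04,0,0,0,1,0,0,-0.02,0,0,0,1,0,0,-0.01,0,0,0,1,0,0,0,0,0,0,1,0,0,0,0,0,0,1],
  "squeeze": 45
}}

```text
time_s: 20.75
position: [452.8, -261.5, -16.0]
tcp_rot: [0.807, 0.591, 0.001, 0.004]
force: [-0.1, 0.1, -1.0]
width: 23.1
```

Emit:
{"op": "apply_moves", "data": {
  "motion": [0,0,0.3,0,0,0,1,0,0,0.7,0,0,0,1,0,0,0.7,0,0,0,1,0.1,0.4,0.4,0,0,0,1,0.2,0.7,0,0,0,0,1]
}}

```text
time_s: 21.38
position: [470.5, -195.9, 114.1]
tcp_rot: [0.808, 0.589, 0.001, 0.004]
force: [0.7, 0.0, -1.2]
width: 23.4
```

Emit:
{"op": "apply_moves", "data": {
  "motion": [0.23,0.8,0,0,0,-0.4,1,0.23,0.8,0,0,0,-0.4,1,0.23,0.8,0,0,0,-0.4,1,0.23,0.8,0,0,0,-0.4,1,0.23,0.8,0,0,0,0,1]
}}

```text
time_s: 22.0
position: [540.9, 50.9, 115.7]
tcp_rot: [0.855, 0.519, 0.002, 0.005]
force: [0.6, -0.8, -0.8]
width: 23.2
```

Emit:
{"op": "apply_moves", "data": {
  "motion": [0.25,0.8,0,0,0,0,1,0.25,0.7,0,0,0,0,1,0.25,0.5,0,0,0,0,1]
}}

```text
time_s: 22.38
position: [586.4, 176.6, 115.9]
tcp_rot: [0.854, 0.52, 0.002, 0.005]
force: [0.0, -0.4, -0.4]
width: 23.0
```

```bash
python3 - <<'E'
from h import *
d=snap("wrist","w8"); s=robot.read_state(); print(np.round(s["position"],1),s["tcp_rot"],s["width"])
save(d,"w8m")
E
```

```text
[588.  179.3 116. ] [0.85401679 0.5202133  0.00291658 0.00499359] 23.402005757844297
```

View pics/w8m.png

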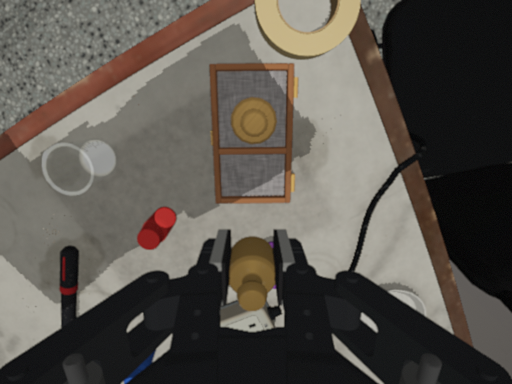

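```bash
python3 - <<'E'
from h import *
d=load("w8")
I=cv2.cvtColor(d["image"],cv2.COLOR_RGB2HSV)
for v in range(275,310,5): print(v,np.round(pt(d,251,v),1),end=" ")
print(np.round(pt(d,228,255)),np.round(pt(d,277,255)))
# bay centre by contours check
print("small bay centre",np.round(plane(d,253,177,4),1),"large weight top",np.round(plane(d,254,122,66),1))
E
```

```text
275 [582.6 170.7 160. ] 280 [583.1 171.8 165.9] 285 [583.1 171.7 169.7] 290 [583.  171.5 173.1] 295 [582.  169.7 173.9] 300 [581.  167.9 174.7] 305 [579.3 164.5 173.5] [577. 185. 157.] [600. 179. 167.]
small bay centre [589.7 177.5   4. ] large weight top [616.3 229.3  66. ]
```

```bash
python3 - <<'E'
from h import *
d=load("w8"); p=np.array([588,179.3,116])
from scipy.spatial.transform import Rotation as R
Rm=R.from_quat(robot.read_state()["tcp_rot"]).as_matrix()
for u in(240,251,262):
  for v in (236,240,244,250,256,262,268,274,280,290,300,308): print(u,v,np.round(Rm.T@(pt(d,u,v)-p)).tolist())
for u,v in((222,240),(226,245),(280,240),(277,245),(222,260),(281,260),(220,280),(285,280),(218,300),(287,300)): print(u,v,np.round(Rm.T@(pt(d,u,v)-p)).tolist())
E
```

```text
240 236 [-68.0, -13.0, 116.0]
240 240 [-4.0, -7.0, -19.0]
240 244 [-4.0, -6.0, -24.0]
240 250 [-4.0, -6.0, -30.0]
240 256 [-4.0, -6.0, -37.0]
240 262 [-5.0, -6.0, -40.0]
240 268 [-8.0, -6.0, -40.0]
240 274 [-11.0, -6.0, -42.0]
240 280 [-15.0, -6.0, -42.0]
240 290 [-11.0, -5.0, -55.0]
240 300 [-15.0, -5.0, -57.0]
240 308 [-149.0, -14.0, 98.0]
251 236 [-2.0, -0.0, -17.0]
251 240 [-2.0, -0.0, -22.0]
251 244 [-2.0, -0.0, -26.0]
251 250 [-3.0, -0.0, -32.0]
251 256 [-2.0, -0.0, -39.0]
251 262 [-5.0, -0.0, -40.0]
251 268 [-8.0, -0.0, -40.0]
251 274 [-10.0, -0.0, -43.0]
251 280 [-9.0, -0.0, -50.0]
251 290 [-9.0, -0.0, -57.0]
251 300 [-13.0, -0.0, -59.0]
251 308 [-19.0, -0.0, -57.0]
262 236 [-69.0, 11.0, 117.0]
262 240 [-3.0, 6.0, -19.0]
262 244 [-3.0, 6.0, -25.0]
262 250 [-4.0, 5.0, -31.0]
262 256 [-3.0, 5.0, -37.0]
262 262 [-5.0, 5.0, -41.0]
262 268 [-8.0, 5.0, -40.0]
262 274 [-11.0, 5.0, -42.0]
262 280 [-14.0, 5.0, -43.0]
262 290 [-11.0, 5.0, -55.0]
262 300 [-15.0, 5.0, -57.0]
262 308 [-141.0, 11.0, 88.0]
222 240 [7.0, -14.0, -40.0]
226 245 [7.0, -12.0, -45.0]
280 240 [7.0, 14.0, -39.0]
277 245 [6.0, 12.0, -44.0]
222 260 [7.0, -13.0, -59.0]
281 260 [7.0, 13.0, -58.0]
220 280 [1.0, -13.0, -64.0]
285 280 [4.0, 13.0, -68.0]
218 300 [10.0, -11.0, -88.0]
287 300 [13.0, 11.0, -92.0]
```

The small weight is upright in the grip, but it sits at the rear edge of the pads, about 15 mm behind the TCP along tool x. I'll allow for that in the placing and lower it gently.

Emit:
{"op": "apply_moves", "data": {
  "motion": [0.15,0.22,-0.5,0,0,0,1,0,0,-0.6,0,0,0,1,0,0,-0.5,0,0,0,1,0,0,-0.3,0,0,0,1,0,0,-0.12,0,0,0,1]
}}

```text
time_s: 23.05
position: [597.5, 194.1, -7.6]
tcp_rot: [0.854, 0.521, 0.004, 0.005]
force: [-0.3, 0.0, -0.6]
width: 23.2
```

Emit:
{"op": "apply_moves", "data": {
  "motion": [0,0,-0.05,0,0,0,1,0,0,0,0,0,0,1]
}}

```text
time_s: 23.3
position: [598.1, 194.0, -9.8]
tcp_rot: [0.854, 0.521, 0.005, 0.006]
force: [0.4, -0.8, -1.5]
width: 23.1
```

```bash
python3 - <<'E'
from h import *
d=snap("wrist","w9"); s=snap("side","s9"); st=robot.read_state(); print(np.round(st["position"],1),st["tcp_rot"],st["width"],st["force"])
A=cv2.resize(d["image"][60:360,130:400,::-1],(400,444)); B=cv2.resize(s["image"][180:290,120:240,::-1],(400,367)); B=np.vstack([B,np.zeros((77,400,3),np.uint8)])
cv2.imwrite("pics/v9.png",np.hstack([A,B]))
E
```

```text
[598.2 194.   -9.6] [0.85357556 0.52091392 0.00499551 0.0056999 ] 22.772151270299574 [-0.13297768  0.450946   -0.82366602]
```

View pics/v9.png

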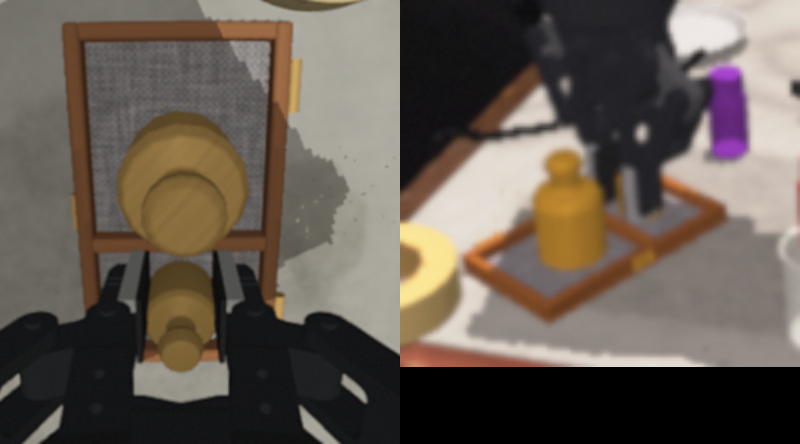

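The small weight hangs upright over the small bay behind the divider. I'll lower the last 2–3 mm and release.

Emit:
{"op": "apply_moves", "data": {
  "motion": [0,0,-0.03,0,0,0,1,0,0,-0.02,0,0,0,1]
}}

```text
time_s: 23.65
position: [598.7, 194.2, -11.6]
tcp_rot: [0.854, 0.521, 0.006, 0.006]
force: [-1.1, 0.4, 3.5]
width: 23.0
```

Emit:
{"op": "apply_moves", "data": {
  "motion": [0,0,-0.01,0,0,0,1,0,0,-0.01,0,0,0,1]
}}

```text
time_s: 23.9
position: [598.8, 194.2, -11.8]
tcp_rot: [0.854, 0.521, 0.006, 0.006]
force: [-2.6, -1.4, 7.8]
width: 23.5
```

Emit:
{"op": "apply_moves", "data": {
  "motion": [0,0,0,0,0,0,0.1,0,0,0,0,0,0,0.1,0,0,0.05,0,0,0,0.1,0,0,0.4,0,0,0,0.1,0,0,0.8,0,0,0,0]
}}

```text
time_s: 24.52
position: [597.2, 193.8, 61.8]
tcp_rot: [0.854, 0.521, 0.003, 0.005]
force: [0.6, 0.0, 0.9]
width: 42.5
```

Emit:
{"op": "apply_moves", "data": {
  "motion": [0,0,0.9,0,0,0.8,-0.7,-0.3,0.1,0.4,0,0,0.9,-0.7,-0.5,0.25,0,0,0,0.9,-0.7,-0.5,0.3,0,0,0,0.9,-0.7,-0.5,0.3,0,0,0,0.9,-0.7]
}}

```text
time_s: 25.15
position: [488.9, 251.3, 146.8]
tcp_rot: [0.716, 0.698, 0.008, 0.006]
force: [0.3, -0.1, -0.4]
width: 72.6
```

Emit:
{"op": "apply_moves", "data": {
  "motion": [-0.4,0.2,0,0,0,0.9,-0.7,0,0,0,0,0,0.9,-0.7,0,0,0,0,0,0.8,-0.7,0,0,0,0,0,0,-0.7]
}}

```text
time_s: 25.65
position: [461.7, 265.0, 148.0]
tcp_rot: [0.614, 0.789, 0.009, 0.004]
force: [0.1, -0.4, -0.0]
width: 72.6
```

```bash
python3 - <<'E'
from h import *
t=snap("top","t10"); d=snap("wrist","w10"); st=robot.read_state(); print(np.round(st["position"],1),st["tcp_rot"],st["width"],st["force"])
I=d["image"].copy(); u,v=proj(d,(460.6,268.2,56)); print(u,v); cv2.drawMarker(I,(int(u),int(v)),(255,0,0),0,8,1)
A=cv2.resize(I[60:384,80:420,::-1],(430,410)); B=cv2.resize(t["image"][110:185,110:195,::-1],(340,410),interpolation=2)
cv2.imwrite("pics/v10.png",np.hstack([A,B]))
pts=np.array([pt(d,a,b) for b in range(int(v)-50,int(v)+50,1) for a in range(int(u)-50,int(u)+50,1)]); q=pts[(pts[:,2]>45)&(pts[:,2]<66)]
print(len(q),cv2.minEnclosingCircle(q[:,:2].astype(np.float32)),np.median(q[:,2]))
E
```

```text
[461.8 264.9 147.9] [0.61510718 0.78837987 0.00895783 0.00448282] 72.54103753777154 [ 0.32738361 -0.17129851 -0.24889791]
250.14659614536356 181.9324850273323
629 ((460.46533203125, 268.1114501953125), 23.55103874206543) 53.769164283044745
```

View pics/v10.png

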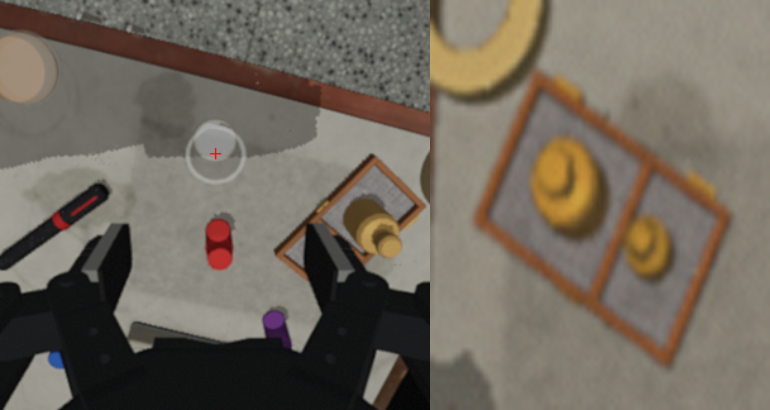

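Both weights stand in their bays, with the small one nearer the divider, and the marker is centred on the beaker. Rim height is 54 mm by depth. I'll descend on the beaker.

Emit:
{"op": "apply_moves", "data": {
  "motion": [-0.04,0.1,-0.8,0,0,0,-0.7,0,0,-0.8,0,0,0,-0.7,0,0,-0.7,0,0,0,-0.7,0,0,-0.3,0,0,0,-0.7,0,0,-0.1,0,0,0,-0.7]
}}

```text
time_s: 26.38
position: [460.8, 271.1, -17.6]
tcp_rot: [0.619, 0.786, 0.011, 0.006]
force: [-0.4, 0.0, 0.5]
width: 72.7
```

Emit:
{"op": "apply_moves", "data": {
  "motion": [0,0,0,0,0,0,1,0,0,0,0,0,0,1,0,0,0,0,0,0,1,0,0,0,0,0,0,1,0,0,0,0,0,0,1],
  "squeeze": 25
}}

```text
time_s: 27.0
position: [462.0, 271.5, -15.1]
tcp_rot: [0.619, 0.785, 0.013, 0.006]
force: [0.1, 0.0, -1.8]
width: 42.6
```

Emit:
{"op": "apply_moves", "data": {
  "motion": [0,0,0.3,0,0,0,1,0,0,0.7,0,0,0,1,0,0,0.7,0,0,0,1,0.3,-0.4,0.3,0,0,0,1,0.4,-0.65,0,0,0,0,1]
}}

```text
time_s: 27.62
position: [503.3, 208.8, 109.1]
tcp_rot: [0.618, 0.786, 0.012, 0.007]
force: [-0.1, 0.9, -1.1]
width: 42.1
```

Emit:
{"op": "apply_moves", "data": {
  "motion": [0.4,-0.7,0,0,0,0,1,0.4,-0.7,0,0,0,0,1,0.4,-0.7,0,0,0,0,1,0.4,-0.7,0,0,0,0,1,0.4,-0.7,0,0,0,0,1]
}}

```text
time_s: 28.25
position: [626.2, -7.9, 110.5]
tcp_rot: [0.617, 0.787, 0.013, 0.007]
force: [1.4, 0.9, -0.6]
width: 42.7
```

Emit:
{"op": "apply_moves", "data": {
  "motion": [0.3,-0.5,0,0,0,0,1,0,0,0,0,0,0,1]
}}

```text
time_s: 28.5
position: [645.5, -42.0, 110.1]
tcp_rot: [0.618, 0.786, 0.013, 0.007]
force: [-0.8, 1.2, 0.5]
width: 42.4
```

```bash
python3 - <<'E'
from h import *
d=snap("wrist","w11"); st=robot.read_state(); print(np.round(st["position"],1),st["tcp_rot"],st["width"],st["force"])
I=d["image"].copy(); u,v=proj(d,(653,-56.5,4)); print(u,v); cv2.drawMarker(I,(int(u),int(v)),(255,0,0),0,8,1)
cv2.imwrite("pics/v11.png",I[:,:,::-1])
E
```

```text
[644.8 -40.8 110. ] [0.61816679 0.78590926 0.01297049 0.00694393] 42.3401500538751 [ 0.34263686 -0.46029843 -0.9664562 ]
253.14581639956015 196.83109713008704
```

View pics/v11.png

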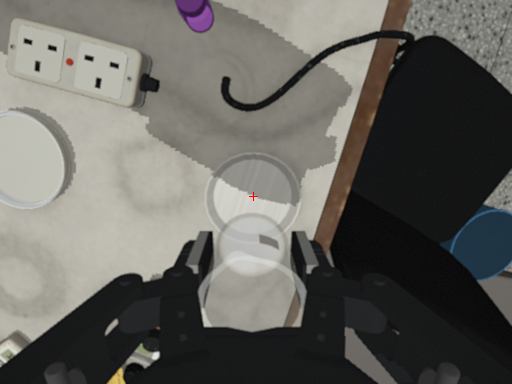

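The marker lies at the dish centre and the beaker is held upright. Lowering into the dish.

Emit:
{"op": "apply_moves", "data": {
  "motion": [0.15,-0.19,-0.5,0,0,0,1,0,0,-0.6,0,0,0,1,0,0,-0.5,0,0,0,1,0,0,-0.25,0,0,0,1,0,0,-0.08,0,0,0,1]
}}

```text
time_s: 29.18
position: [652.1, -47.2, -7.0]
tcp_rot: [0.616, 0.787, 0.013, 0.007]
force: [0.7, 0.1, -0.7]
width: 42.2
```

Emit:
{"op": "apply_moves", "data": {
  "motion": [0,0,-0.04,0,0,0,1,0,0,-0.02,0,0,0,1]
}}

```text
time_s: 29.42
position: [652.7, -46.7, -9.2]
tcp_rot: [0.616, 0.787, 0.014, 0.008]
force: [0.5, 0.4, -0.3]
width: 42.2
```

Emit:
{"op": "apply_moves", "data": {
  "motion": [0.02,-0.1,0,0,0,0,1,0,-0.02,-0.02,0,0,0,1,0,0,-0.02,0,0,0,1]
}}

```text
time_s: 29.8
position: [654.8, -54.8, -10.2]
tcp_rot: [0.616, 0.787, 0.014, 0.009]
force: [1.0, -0.0, -1.5]
width: 42.0
```

Emit:
{"op": "apply_moves", "data": {
  "motion": [0,0,-0.015,0,0,0,1,0,0,-0.015,0,0,0,1]
}}

```text
time_s: 30.05
position: [654.7, -54.8, -12.1]
tcp_rot: [0.616, 0.787, 0.014, 0.009]
force: [-0.5, -0.3, -0.2]
width: 42.5
```

Emit:
{"op": "apply_moves", "data": {
  "motion": [0,0,-0.015,0,0,0,1,0,0,-0.015,0,0,0,1]
}}

```text
time_s: 30.3
position: [654.9, -54.9, -12.9]
tcp_rot: [0.616, 0.787, 0.014, 0.009]
force: [-4.8, -0.7, 13.6]
width: 42.3
```

Emit:
{"op": "apply_moves", "data": {
  "motion": [0,0,0.01,0,0,0,-0.5,0,0,0,0,0,0,-0.5,0,0,0,0,0,0,-0.5,0,0,0.1,0,0,0,-0.6,0,0,0.5,0,0,0,-0.6]
}}

```text
time_s: 30.92
position: [653.8, -54.6, 22.7]
tcp_rot: [0.616, 0.787, 0.014, 0.008]
force: [0.5, 1.0, -0.2]
width: 68.1
```

Emit:
{"op": "apply_moves", "data": {
  "motion": [0,0,0.8,0,0,0,-0.6,0,0,0.8,0,0,0,-0.6,-0.5,0,0.8,0,0,0,-0.6,-0.7,0.2,0.3,0,0,0,-0.6,-0.7,0.2,0,0,0,0,-0.6]
}}

```text
time_s: 31.55
position: [538.8, -30.8, 192.6]
tcp_rot: [0.616, 0.787, 0.015, 0.01]
force: [-0.0, -0.1, -0.3]
width: 68.3
```

```bash
python3 - <<'E'
from h import *
t=snap("top","t12"); s=snap("side","s12"); st=robot.read_state(); print(np.round(st["position"],1),st["width"],np.round(st["force"],1))
A=cv2.resize(s["image"][130:300,130:340,::-1],(480,389),interpolation=2); B=cv2.resize(t["image"][100:260,100:415,::-1],(480,200),interpolation=2)
c=lambda x0,y0,w,h:cv2.resize(t["image"][y0:y0+h,x0:x0+w,::-1],(300,196),interpolation=2)
R=np.vstack([c(115,115,84,60),c(315,140,75,55),c(235,105,80,55)])
L=np.vstack([A,np.zeros((588-389,480,3),np.uint8)]); L[389:588]=B[:199]
cv2.imwrite("pics/v12.png",np.hstack([L,R]))
E
```

```text
[536.3 -29.8 192. ] 68.40562949633355 [ 0.9  1.5 -0.6]
```

View pics/v12.png

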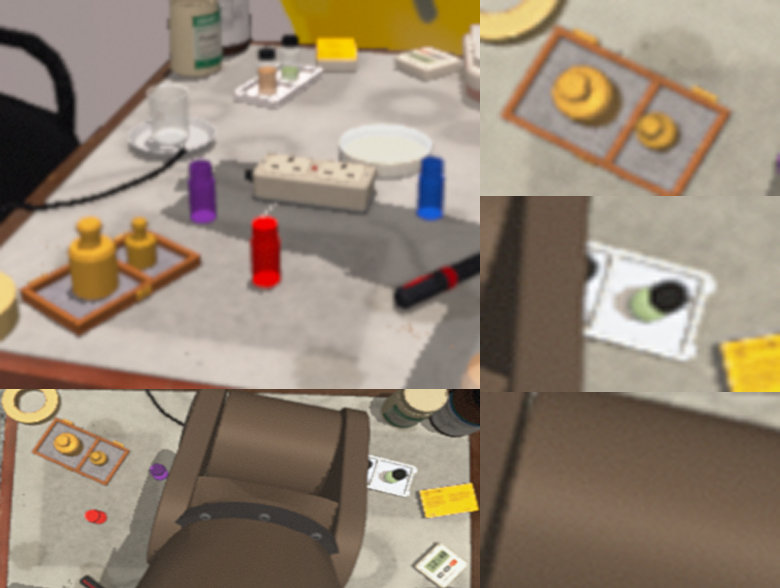

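The side view shows both weights, both vials and the beaker standing upright in their places. Everything else is untouched. One numeric check on heights and margins before handing in.

```bash
python3 - <<'E'
from h import *
t=load("t12"); s=load("s12")
H,S,V=cv2.split(cv2.cvtColor(t["image"],cv2.COLOR_RGB2HSV))
def top(d,P,r,lo,hi):
    u,v=proj(d,P); q=np.array([pt(d,a,b) for b in range(int(v-r),int(v+r)) for a in range(int(u-r),int(u+r))]); q=q[(q[:,2]>lo)&(q[:,2]<hi)]
    return len(q), np.round(q.mean(0),1), round(q[:,2].max(),1)
b=np.array([607.5,214]); ax=np.array([.449,.894])
for n,P,r,lo,hi in(("large",(617,230,66),14,55,80),("small",(591,180,46),10,36,60)):
    k,m,z=top(t,P,r,lo,hi); print(n,k,m,z,"along case y",round((m[:2]-b)@ax,1))
print("beaker",top(s,(653,-57,60),14,45,75)); print("vialO",top(s,(587,-208,59),8,50,70)); print("vialG",top(s,(572,-262,59),8,50,70))
print(robot.close_job())
E
```

```text
large 68 [615.7 229.3  64.6] 68.2 along case y 17.4
small 30 [593.7 183.5  43.8] 49.0 along case y -33.5
beaker (204, array([655.1, -56.1,  54.5]), np.float64(63.3))
vialO (51, array([ 584.7, -208.3,   57.3]), np.float64(61.8))
vialG (53, array([ 571.4, -248.5,   58.3]), np.float64(62.6))
the job is handed in; nothing more can be done
None
```

The job is done and handed in at about 31.6 s of the 131 s allowed. I placed both vials first (one per tray bay), then the large and small weights in their case bays, and last the beaker in the steel dish. Everything is released and the gripper is clear. The culture dish and the coloured look-alikes were not touched.

**Last checks:**
- In the final side view everything stands upright in its place. The last height readings fit things standing on their floors: large weight about 65 mm, small about 44, vials 57–58 and beaker about 55.
- The small weight sits about 4–5 mm off its bay's centre towards the divider, and the margin there is 9 mm. The beaker is within about 2–3 mm of the dish centre.
- In the last top view the arm hid the dish and the inner tray bay, so those two rest on the side view.

**What disagreed:**
- The finger tips stood about 25–30 mm farther back than the stated TCP. My first grasp therefore closed on the cap of vial one, and I regripped it lower.
- The small weight was held at the rear edge of the pads and near its top. It still went in upright with the offset allowed for.
- The side-view depth put vial one at y = −248.5 against an aim of about −262. That still lies inside its bay, and an earlier top view showed it well inside.

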